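# Lock the bayonet petrol cap onto the tank

### The job

Slide open the glass panel of the flat display case that lies over the petrol cap with the straight grip bar, and take that cap out. Fit it to the tank on the sloping stand: drop its two lugs through the filler's slots, press it down against the seal and turn it clockwise a quarter turn to the stop so that it stays locked, then let go. Leave the round screw cap in its place in the case and do not push the other goods about.

Things in the scene. Friction and masses are not known exactly. Their poses are not given: they have to be found in the camera images.
- cap_mid (a point): Bayonet petrol cap, steel, 40 mm high, 160 g. Site on its axis half-way up; z up out of the cap, x along the grip bar. Top down: straight bar 58 long (x), 14 wide, 18 high; round flange 62 diameter, 8 thick, underside 6 mm below the point; plug 29 diameter, 14 long. A half turn gives the same cap. Starts upright on the case floor, left or right half, bar within 40 degrees of the case's length.
- cap_lug (a point): Centre of one of the cap's two lugs, 18 mm from the axis and 14.5 mm below cap_mid. The lugs sit under the flange exactly below the two ends of the bar (cap +x and -x); each is 10 wide, 4 thick and reaches out to 22 mm from the axis.
- filler: Filler neck of the fixed tank, leaning 30 degrees from vertical towards the tank's low near end. Origin: centre of the rim's top face, about 252 mm above the table; z out along the neck's axis, x towards the tank's high tail, y across the tank. Rim 58 diameter, 20 mm proud of the tank. A 4 mm thick inward lip leaves a 34 mm hole and two slots at +y and -y. Stops, heights: see slot, seal.
- filler_slot (a point): Middle of the +y slot at the rim's top; slots are 14 wide, out to 24 mm from the axis. The cap enters with its bar along filler y; turned clockwise (looking down into the filler) 90 degrees under the lip, the bar lies along filler x. Hard stops end the turn about 4 degrees later and block the other way. If the lugs land on the lip, cap_mid stays 16.5 mm or more above the rim.
- seal (a joint): Sprung rubber ring on the rim, 5 mm proud, carries the cap's flange: 0 free to 0.005 m pressed down, 2.4 N per mm, then solid. Height of cap_mid above the filler origin along its z, lugs in the slots: 11 mm at first touch, 6 mm pressed right down; the lugs can turn under the lip below 8.5 mm. Locked and let go, it springs up to rest at 8.5 mm.
- case: Flat wooden display case, fixed, 240 (x) x 380 (y) x 78 mm high; origin at the centre of its underside, y along its length. Inside 216 x 356, floor at 18 mm; a low tray of spark plugs (50 mm wide) lies across the middle. Two bypass glass panels cover it: the left one (towards +y) slides below the right one. The cap's top is 58 mm above the table, under the glass.
- panel_left (a joint): Travel of the left (lower) glass panel towards case -y, 0 closed to 0.135 m fully open; starts 0 to 20 mm open; top face 69 mm above the table. Rubs with 1 to 2 N and stays where it is left. Fully open it clears 140 mm at the left end of the case.
- panel_right (a joint): Travel of the right (upper) glass panel towards case +y, 0 closed to 0.135 m fully open; starts 0 to 20 mm open; top face 76 mm above the table. Otherwise like the left one.
- panel_left_grip (a point): Middle of the top edge of the left panel's handle, an upright aluminium bar at the panel's left (+y) end: 70 long (case x), 10 thick (case y), top 102 mm above the table, 33 mm above its glass. Keep fingertips above 78 mm to clear the glass and rails. Moves with the panel.
- panel_right_grip (a point): The same on the right panel's handle at its right end.
- screw_cap_mid (a point): Round knurled screw cap without bar or lugs, 62 diameter, 30 high, in the other half of the display case: to stay where it is. The point is half-way up.
- sprockets_mid (a point): Stack of rusty sprockets, 88 diameter, 36 high (spindle to 48), point in mid-height; leave alone.
- carburettor_mid (a point): Carburettor, about 90 x 50, 80 high, point in mid-height; leave alone.
- cylinder_head_mid (a point): Finned cylinder head, 80 x 92, 74 high, point 30 mm up; leave alone.
- tub_mid (a point): White plastic tub of washers, 100 diameter, 75 high, point in mid-height; leave alone.
- bearing_mid (a point): Ball bearing lying on the cloth between case and tank, 42 diameter, 13 high, point in mid-height; leave alone.
- plug_box_mid (a point): Cardboard box 55 x 110 x 45 high, point in mid-height; leave alone.

How it is judged:
On the way, in this order (a step that is already met when the one before it is completed fails the run):
1. the glass panel over the bar cap has been slid open (by 80 mm or more) while the cap lies in the case (((y of cap_mid in the frame of case above 0.03 m and value of joint panel_left above 0.08 m) or (y of cap_mid in the frame of case below -0.03 m and value of joint panel_right above 0.08 m))), for 0.1 s.
2. the cap has been brought to the filler, in line with its axis and over it (distance between cap_mid and filler below 0.04 m and angle between the z axis of cap_mid and the z axis of filler, either way round below 0.25 rad), for 0.1 s.
At the end, for the whole second after the job is handed in: The bar cap sits locked on the filler, at rest: centre within 4 mm of the filler's axis and 5 to 10 mm above the rim plane, axes within 0.08 rad, bar within 0.3 rad of the tank's length. The screw cap is within 30 mm of its place (z of cap_mid in the frame of filler between 0.005 and 0.01 m and x of cap_mid in the frame of filler between -0.004 and 0.004 m and y of cap_mid in the frame of filler between -0.004 and 0.004 m and angle between the z axis of cap_mid and the z axis of filler, either way round below 0.08 rad and angle between the x axis of cap_mid and the x axis of filler, either way round below 0.3 rad and linear speed of cap below 0.01 m/s and distance of screw_cap_mid from where it was at the start of the episode below 0.03 m); the robot touches nothing.
It fails at once if one of the other goods is pushed more than 30 mm from its place (distance of any of screw_cap_mid, sprockets_mid, carburettor_mid, cylinder_head_mid, tub_mid, bearing_mid, plug_box_mid from where it was at the start of the episode above 0.03 m).
It also fails if it takes over 56 s, if anything falls off the work surface, if the arm or the gripper's body presses on something with over 40 N, if the wrist force passes 120 N, or if a joint passes its speed limit or range.

### The arm

A 7-joint arm with a two-finger parallel gripper is mounted at the origin on the work surface. World frame = base frame: x ahead of the robot, y to its left, z up, the work surface at z = 0. Lengths are in m, angles in rad, forces in N, time in s.
With the tool pointing down it reaches from about 0.425 to 0.95 m from the base axis. Payload 16.7 kg.
Tool frame: the origin (TCP) lies on the centre line of the jaws, within the pads' length; the fingertips stand ahead of it and the grasp point (between the pads) lies 6 mm ahead of it (env.tcp_to_tips is the z of the fingertips in the tool frame, in m); z points along the fingers, y is the line along which they close (so a half turn about z gives the same grasp; the last joint's range is limited). The gripper opens to 94 mm and grips with 3 to 60 N. Pads are 16 mm wide; open, the fingers measure 119 mm over their backs; the gripper's body (75 mm by 177 mm) begins 78 mm behind the grasp point.
Start: joints at [-1.353, 0.426, 0.074, 1.606, -0.034, 1.111, -0.067], TCP at [0.243, 0.63, 0.23] pointing down, gripper open.
Joint ranges: [-2.85, 2.85], [-0.5, 2.14], [-1.23, 1.37], [0.21, 2.46], [-1.02, 4.16], [0.16, 2.05], [-2.73, 2.73]. Speed limits (rad/s): [1.89, 1.89, 2.39, 2.39, 3.01, 3.01, 3.01].

### API

Orientations are given as a unit quaternion [w, x, y, z].
In Python, from cell import env, vision gives the robot as it stands. The module is installed in compiled form; this text tells all that it offers.
- The arm moves only by the tool apply_moves, never from a script. Its arguments are lists of equal length, an entry for each row: "rot": the turn, a rotation vector about the tool's x, y, z in rad, a list of three; "dp": the shift along the tool's x, y, z in mm, a list of three; "hand": the finger opening in mm, from 0 to 94. In form: {"rot": [[wx, wy, wz], ...], "dp": [[dx, dy, dz], ...], "hand": [hand, ...]}. A call has 1 to 20 rows; each row is the pose to reach, as a shift and turn from the pose commanded when the call began, along the tool's axes at that moment; what a row does not reach only later rows make up. A row lasts 1/10 s, in which the tool goes at most 50 mm and 8.59 degrees, less where a joint would pass 70% of its speed; a pose out of reach is approached as far as the arm can. A call with a gripper value outside its range is refused whole. The fingers move at their own pace and stop on an object; "squeeze" is the grip in N (left out, the last holds). Time passes only in rows, so rows that repeat a pose let the fingers close. It gives the time, the measured TCP pose, the force, the opening and the grip force at its end, in the units of the state.
- env.state(): the state, without advancing time (a new reading comes with each control period).
- vision.read_camera(name): name is "scene" or "top" or "wrist"; returns the picture (420x560x3 uint8, red, green, blue); there is no depth.
- vision.camera_model(name): a dict with "vfov" (degrees; the focal length in pixels is half the picture's height over the tangent of half this angle, whatever the lens; pixels are square), "cx", "cy" (the principal point, pixels), "k1" (the pictures are not rectified: a ray, as slopes to the right and down, at radius r is drawn at 1 + k1 r^2 times it, then the intrinsics apply), "R" (3x3) and "t" (3): a world point X has camera coordinates R X + t. Camera axes: x right, y down, z forward; pixel columns grow to the right and rows downward; lengths in m; the calibration is good to about 2 mm. A picture is of the moment at which its call begins: read the wrist's pose just before it. camera_model takes no time and is no camera call; for the wrist camera it gives the pose at the moment of the call.
- env.close_job(): hands the job in; it is judged then, once.
The state is a dict: "time_s": time; "joint_pos": joint angles; "joint_velocities": joint speeds; "effort": joint torques, N m; "ee_pos": TCP position; "ee_rot": TCP orientation; "contact_force": force on the tool from outside, world axes, zero at the start; "ft_torque": the same for the moment, N m; "finger_gap": opening from 0.0 (shut) to 1.0 (fully open); "gripper_force": force on a finger pad.
Only numpy, scipy, OpenCV 4.12 (cv2) and the standard library are available. Lean on these libraries where they do the work, as an engineer would, in place of code of your own. Each camera call takes 0.05 s, during which the arm holds its last target. There are 200 camera calls.

## Working session

There is one attempt and no reset: what is moved stays moved. The work goes in short steps, Python scripts to look and compute and a tool call to move; the robot and the scene stay as the last step left them, time stands still between calls to the robot, and variables do not carry over. Pictures are saved under pics/ and viewed, at most 12 in all, crops included, and the job is handed in when it is done.

Besides the shell and the picture viewer there is one more tool, called after "Request:" as name(argument=value, ...) on one line, values as JSON. apply_moves: Moves the arm, as the interface text tells. Its arguments: {"type":"object","properties":{"rot":{"type":"array","items":{"type":"array","items":{"type":"number"}}},"dp":{"type":"array","items":{"type":"array","items":{"type":"number"}}},"hand":{"type":"array","items":{"type":"number"}},"squeeze":{"type":"number"}},"required":["rot","dp","hand"]}

```bash
mkdir -p pics
cat > h.py <<'E'
import numpy as np,cv2
from scipy.spatial.transform import Rotation as Rn
from cell import env,vision
def K(m):
    f=210/np.tan(np.radians(m["vfov"])/2); return np.array([[f,0,m["cx"]],[0,f,m["cy"]],[0,0,1.]])
def snap(n):
    m=vision.camera_model(n); im=vision.read_camera(n); return m,np.ascontiguousarray(im[:,:,::-1])
def ray(m,uv):
    d=np.array([m["k1"],0,0,0,0.]); p=cv2.undistortPoints(np.array([[uv]],float),K(m),d)[0,0]
    R=np.array(m["R"]);t=np.array(m["t"]); return -R.T@t, R.T@np.array([p[0],p[1],1])
def onz(m,uv,z):
    c,d=ray(m,uv); return c+d*(z-c[2])/d[2]
def proj(m,X):
    r,_=cv2.Rodrigues(np.array(m["R"])); p,_=cv2.projectPoints(np.array(X,float).reshape(-1,1,3),r,np.array(m["t"],float),K(m),np.array([m["k1"],0,0,0,0.])); return p[:,0]
def tri(obs):
    A=np.zeros((3,3));b=np.zeros(3)
    for m,uv in obs:
        c,d=ray(m,uv);d=d/np.linalg.norm(d);P=np.eye(3)-np.outer(d,d);A+=P;b+=P@c
    return np.linalg.solve(A,b)
def tool():
    s=env.state(); q=s["ee_rot"]; return np.array(s["ee_pos"]),Rn.from_quat([q[1],q[2],q[3],q[0]]).as_matrix()
E
python3 - <<'E'
from h import *
for n in("scene","top","wrist"):
    m,im=snap(n); cv2.imwrite(f"pics/{n}0.png",im); np.save(f"pics/{n}0.npy",m,allow_pickle=True)
    print(n,m)
s=env.state();print(s,env.tcp_to_tips)
E
```

```text
scene {'vfov': 43.32088172856832, 'cx': 273.75170886355556, 'cy': 215.94278158585206, 'k1': -0.08014921096405758, 'R': array([[-0.70670353,  0.7074169 , -0.01146547],
       [ 0.59719386,  0.58774533, -0.54581583],
       [-0.37938056, -0.39257708, -0.83782672]]), 't': array([ 0.41082337, -0.20187474,  1.73256387])}
top {'vfov': 50.04562987411264, 'cx': 282.9377455849457, 'cy': 201.9765259554724, 'k1': -0.018444699928278553, 'R': array([[ 0.0228427 , -0.99958039, -0.01781178],
       [-0.99117076, -0.02031574, -0.1310259 ],
       [ 0.13060906,  0.0206475 , -0.99121892]]), 't': array([-0.04619133,  0.56140428,  1.14891146])}
wrist {'vfov': 70.21472309018016, 'cx': 282.80518610663034, 'cy': 214.80260779786946, 'k1': 0.021604969980169458, 'R': array([[ 0.36088482,  0.93260756, -0.0022999 ],
       [ 0.89363784, -0.34509741,  0.28691322],
       [ 0.26678375, -0.1055979 , -0.95795382]]), 't': array([-0.67472435, -0.02913627,  0.39355588])}
{'time_s': 0.15, 'joint_pos': array([-1.35251666,  0.42659301,  0.07384873,  1.60642145, -0.03411903,
        1.11077553, -0.06709971]), 'joint_velocities': array([-0.00018392, -0.00231272,  0.00136963, -0.00259044, -0.00058389,
        0.00141644, -0.0002777 ]), 'effort': array([ 4.40841133e-03, -9.36280704e+01,  3.66927646e+00, -4.54416311e+01,
       -4.87839058e-02,  1.79878034e-02,  6.68313055e-05]), 'ee_pos': array([0.24259679, 0.62958703, 0.22995013]), 'ee_rot': array([-6.62313481e-05,  1.82871000e-01,  9.83136805e-01, -4.64723971e-04]), 'contact_force': array([-1.69459844, -0.23364324, -0.59882594]), 'ft_torque': array([0.05405061, 0.01760999, 0.03629949]), 'gripper_force': 0.0, 'finger_gap': 1.001267327171863} 0.025
```

View pics/top0.png

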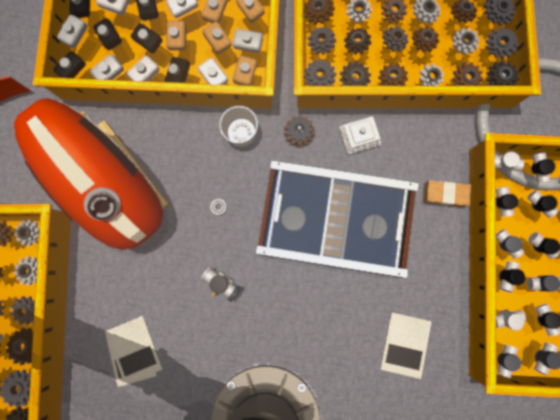

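View pics/scene0.png

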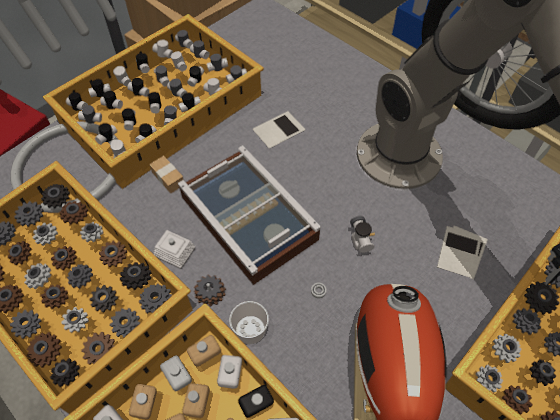

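The top view shows the case at (338,218), discs at (293,218) and (375,227), handles at (277,207) and (401,227), and the filler at (102,205). The scene view shows the discs at (229,188) and (275,232), and the filler at (404,296). I'll enlarge both to find which disc carries the bar.

Run:
```python
from h import *
t=cv2.imread("pics/top0.png");s=cv2.imread("pics/scene0.png")
def c(im,x0,y0,w,h,S):return cv2.resize(im[y0:y0+h,x0:x0+w],S,interpolation=cv2.INTER_CUBIC)
a=np.hstack([c(t,250,155,170,125,(476,350)),c(t,60,160,100,110,(318,350))])
b=np.hstack([c(s,175,140,150,145,(259,250)),c(s,350,260,100,100,(250,250)),cv2.resize(cv2.imread("pics/wrist0.png"),(285,250))])
b=np.hstack([b]);cv2.imwrite("pics/m1.png",np.vstack([a,b[:, :794]]))
```

```text
(no output)
```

View pics/m1.png

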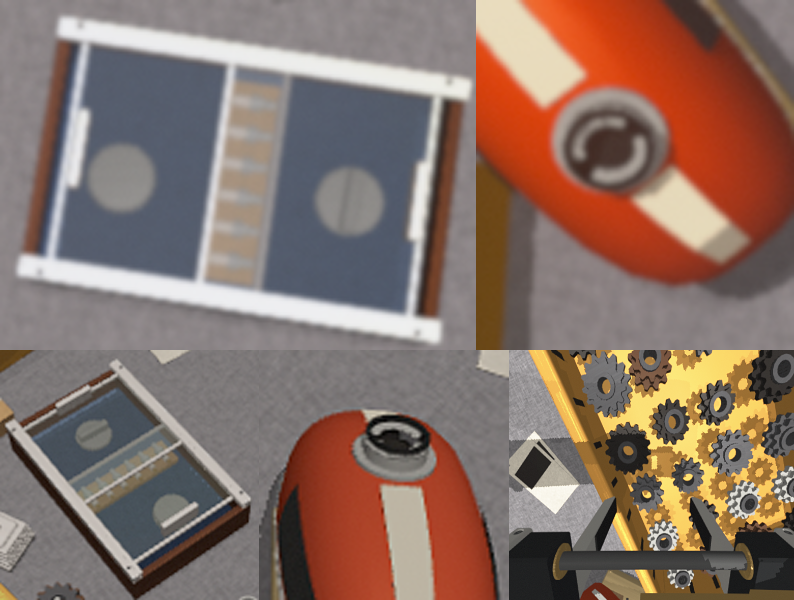

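Run:
```python
from h import *
m=np.load("pics/top0.npy",allow_pickle=True).item(); t=cv2.imread("pics/top0.png")
sm=np.load("pics/scene0.npy",allow_pickle=True).item()
# case corners at z=.078: white rails + brown ends
hsv=cv2.cvtColor(t,cv2.COLOR_BGR2HSV)
roi=np.zeros(t.shape[:2],np.uint8);roi[158:282,252:424]=1
w=((hsv[...,2]>190)&(hsv[...,1]<40)&(roi>0)).astype(np.uint8)
pts=np.argwhere(w)[:,::-1]
P=np.array([onz(m,p,.078)[:2] for p in pts],np.float32)
r=cv2.minAreaRect(P);print("rect",r); print(cv2.boxPoints(r))
for q in[(271.4,161.1),(418.6,182.5),(407.5,277.5),(256,253)]:print("corner",onz(m,q,.078))
for n,q,z in[("L handle a",(281.5,194.5),.102),("L b",(275,222),.102),("R a",(402.5,212.5),.102),("R b",(397,241),.102),("Ldisc",(293.5,218.5),.045),("Rdisc",(375,227),.045),("bearing",(218,206),.013),("carb",(218,283),.06),("tub",(239,127),.06)]:
    print(n,onz(m,q,z))
F=tri([(m,(102.5,204)),(sm,(405,295))]);print("filler",F)
# contrast
a=cv2.resize(t[185:255,260:410],(800,373),interpolation=cv2.INTER_CUBIC)
g=cv2.cvtColor(a,cv2.COLOR_BGR2GRAY).astype(float);g=np.clip((g-85)*5,0,255).astype(np.uint8)
cv2.imwrite("pics/m2.png",g)
```

```text
rect ((0.5202090740203857, -0.1736864447593689), (0.379658043384552, 0.24061329662799835), 82.093017578125)
[[ 0.37493235 -0.3451607 ]
 [ 0.61325806 -0.37826073]
 [ 0.6654858  -0.0022122 ]
 [ 0.42716008  0.03088784]]
corner [ 0.66232666 -0.00274795  0.078     ]
corner [ 0.61391988 -0.37927098  0.078     ]
corner [ 0.37430084 -0.3480257   0.078     ]
corner [0.42638413 0.02972826 0.078     ]
L handle a [ 0.57237562 -0.03136119  0.102     ]
L b [ 0.50327736 -0.01687681  0.102     ]
R a [ 0.53347077 -0.33151976  0.102     ]
R b [ 0.46287995 -0.31726754  0.102     ]
Ldisc [ 0.51835752 -0.06266549  0.045     ]
Rdisc [ 0.50069585 -0.2740761   0.045     ]
bearing [0.55086496 0.14107248 0.013     ]
carb [0.34899667 0.12513382 0.06      ]
tub [0.756947   0.08637774 0.06      ]
filler [0.51911854 0.35527246 0.25394532]
```

View pics/m2.png

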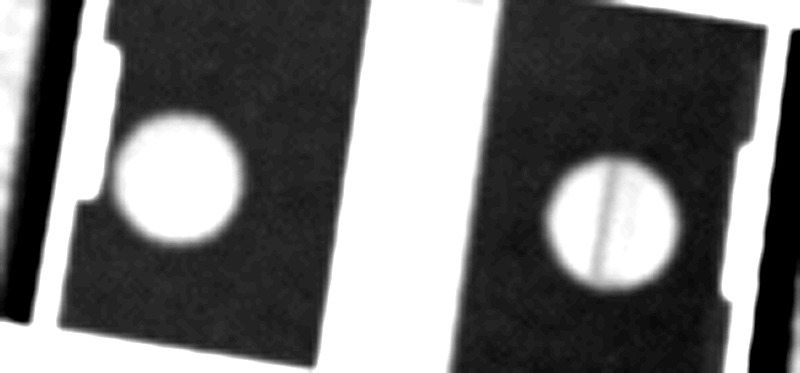

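Left disc looks like it has a faint lengthwise bar. The right one has a dark crosswise line, so I need a close wrist look before choosing a panel.

Request:
apply_moves(rot=[[0,0,0],[0,0,0],[0,0,0],[0,0,0],[0,0,0],[0,0,0],[0,0,0],[0,0,0],[0,0,-0.23],[0,0,-0.23],[0,0,-0.23],[0,0,-0.23],[0,0,-0.23],[0,0,-0.23],[0,0,-0.23],[0,0,-0.23],[0,0,-0.23],[0,0,-0.23],[0,0,-0.23],[0,0,-0.23]], dp=[[0,0,-50],[0,0,-100],[-150,-90,-190],[-150,-90,-190],[-313,-180,-190],[-313,-180,-190],[-313,-180,-190],[-313,-180,-190],[-493,-646,-70],[-493,-646,-70],[-493,-646,-70],[-493,-646,-70],[-493,-646,-70],[-493,-646,-70],[-493,-646,-70],[-493,-646,-70],[-493,-646,-70],[-493,-646,-70],[-493,-646,-70],[-493,-646,-70]], hand=[94,94,94,94,94,94,94,94,94,94,94,94,94,94,94,94,94,94,94,94])

```text
time_s: 2.15
ee_pos: [0.4695, -0.1546, 0.3]
ee_rot: [-0.0, 0.071, 0.997, -0.0]
contact_force: [0.8, 1.3, 1.0]
finger_gap: 0.999
gripper_force: 0.0
```

Run:
```python
from h import *
print(tool(),env.state()["joint_pos"])
m,im=snap("wrist");cv2.imwrite("pics/w1.png",im);np.save("pics/w1.npy",m,allow_pickle=True)
print(proj(m,[[.518,-.063,.045],[.5,-.274,.045]]))
```

```text
(array([ 0.46946023, -0.15462082,  0.3000333 ]), array([[-9.89901008e-01,  1.41760217e-01, -1.89965452e-04],
       [ 1.41760326e-01,  9.89900676e-01, -8.13709204e-04],
       [ 7.26953355e-05, -8.32421126e-04, -9.99999651e-01]])) [-0.50515471  0.05271978  0.73332784  1.94589931 -0.0376233   1.15677122
  1.67118047]
[[351.28326713 212.45304696]
 [203.47616209 220.64726674]]
```

View pics/w1.png

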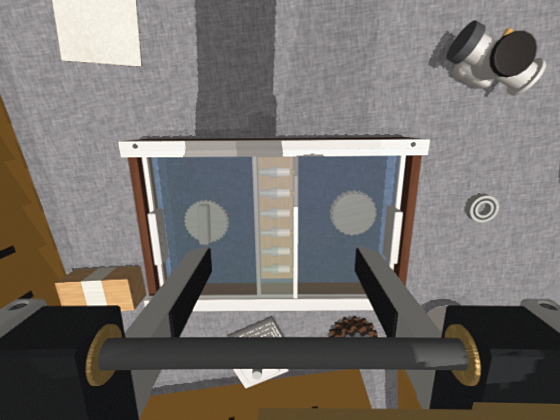

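Wrist view: discs at (352,212) and (206,221). The (206,221) one seems to carry a bar; zooming in.

Run:
```python
from h import *
im=cv2.imread("pics/w1.png")
f=lambda x,y:cv2.resize(im[y-35:y+35,x-35:x+35],(400,400),interpolation=cv2.INTER_CUBIC)
a=np.hstack([f(206,221),f(352,212)]).astype(float);a=np.clip((a-60)*1.8,0,255)
cv2.imwrite("pics/m3.png",a.astype(np.uint8))
```

```text
(no output)
```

View pics/m3.png

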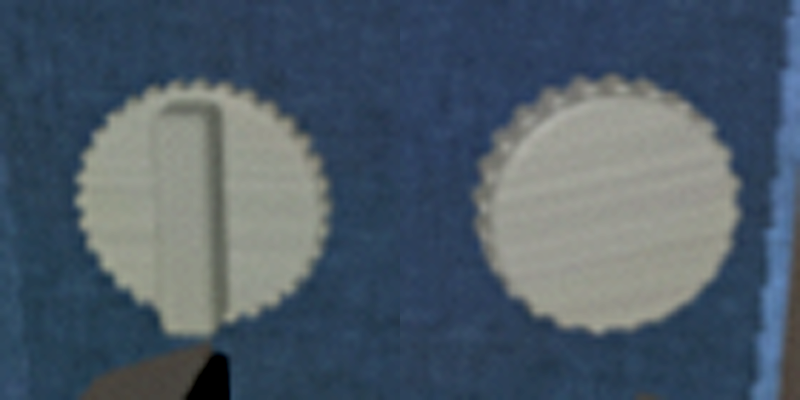

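The bar cap is the right-hand one, at world y≈-0.274, with its bar along case x. So I'll open the right panel: grip its handle and slide it to +y.

Request:
apply_moves(rot=[[0,0,0],[0,0,0],[0,0,0],[0,0,0],[0,0,0],[0,0,0],[0,0,0],[0,0,0],[0,0,0],[0,0,0],[0,0,0],[0,0,0],[0,0,0],[0,0,0],[0,0,0]], dp=[[-52,-164,60],[-52,-164,100],[-52,-164,130],[-52,-164,130],[-52,-164,130],[-52,-164,130],[-52,-164,150],[-52,-164,170],[-52,-164,190],[-52,-164,190],[-52,-164,190],[-52,-164,190],[-52,-164,190],[-52,-164,190],[-52,-164,190]], hand=[45,45,45,45,45,45,45,45,45,45,0,0,0,0,0], squeeze=20)

```text
time_s: 3.7
ee_pos: [0.4996, -0.32, 0.111]
ee_rot: [0.0, 0.069, 0.998, -0.0]
contact_force: [0.0, 0.8, 5.8]
finger_gap: 0.104
gripper_force: 20.0
```

Run:
```python
from h import *
m=np.load("pics/w1.npy",allow_pickle=True).item()
for q in[(203.7,204.4),(204,243.8),(203.9,224.2)]:print(onz(m,q,.058))
for q in[(206,221)]:print("flange",onz(m,q,.040))
s=env.state();print(s["finger_gap"],s["gripper_force"],s["contact_force"])
```

```text
[ 0.47359571 -0.26439453  0.058     ]
[ 0.53037257 -0.27659024  0.058     ]
[ 0.50157561 -0.27034519  0.058     ]
flange [ 0.50243577 -0.2721111   0.04      ]
0.10352762275388808 20.001237094402313 [0.03153782 0.78495508 5.8376049 ]
```

Request:
apply_moves(rot=[[0,0,0],[0,0,0],[0,0,0],[0,0,0],[0,0,0],[0,0,0],[0,0,0],[0,0,0],[0,0,0],[0,0,0],[0,0,0],[0,0,0],[0,0,0],[0,0,0],[0,0,0],[0,0,0],[0,0,0],[0,0,0]], dp=[[0,6,0],[0,18,0],[0,30,0],[0,42,0],[0,54,0],[0,66,0],[0,78,0],[0,90,0],[0,102,0],[0,112,0],[0,115,0],[0,115,0],[0,115,0],[0,115,0],[0,115,-30],[0,115,-70],[0,90,-110],[0,90,-110]], hand=[0,0,0,0,0,0,0,0,0,0,0,45,45,45,45,45,45,45])

```text
time_s: 5.5
ee_pos: [0.5128, -0.2343, 0.2251]
ee_rot: [0.003, 0.07, 0.998, -0.001]
contact_force: [-0.6, -0.7, 0.6]
finger_gap: 0.479
gripper_force: 0.0
```

Run:
```python
from h import *
p,R=tool();print(p,R)
m,im=snap("wrist");np.save("pics/w2.npy",m,allow_pickle=True);cv2.imwrite("pics/w2.png",im)
mt,t=snap("top");
print(proj(m,[[.5015,-.2705,.058]]))
```

```text
[ 0.51280618 -0.23425595  0.22513226] [[-9.90083251e-01  1.40342716e-01  6.25130576e-03]
 [ 1.40333564e-01  9.90102495e-01 -1.88142670e-03]
 [-6.45347796e-03 -9.85501043e-04 -9.99978690e-01]]
[[248.60460791 197.9943423 ]]
```

View pics/w2.png

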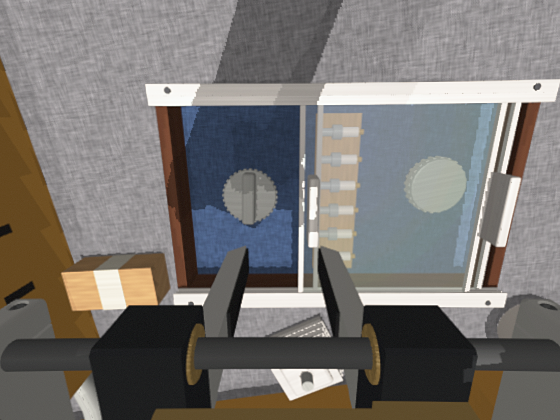

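Run:
```python
from h import *
m=np.load("pics/w2.npy",allow_pickle=True).item();im=cv2.imread("pics/w2.png")
h=cv2.cvtColor(im,cv2.COLOR_BGR2HSV)
k=((h[...,1]<75)).astype(np.uint8);k[:160]=0;k[235:]=0;k[:,:210]=0;k[:,290:]=0
k=cv2.morphologyEx(k,cv2.MORPH_CLOSE,np.ones((5,5)))
c=max(cv2.findContours(k,0,2)[0],key=cv2.contourArea)
P=np.array([onz(m,p[0],.040)[:2] for p in c],np.float32);print(cv2.minEnclosingCircle(P),cv2.fitEllipse(P),cv2.boundingRect(c))
g=cv2.cvtColor(im,cv2.COLOR_BGR2GRAY)
for r in (178,188,198,208,218):print(r,g[r,232:268])
print(g[164:230,250])
```

```text
((0.5046798586845398, -0.2713581621646881), 0.03428364172577858) ((0.5032674074172974, -0.2717254161834717), (0.06321674585342407, 0.06487493216991425), 62.905921936035156) (222, 168, 56, 57)
178 [119 122 119 120 121 121 120 120 121 117 111 113 118 120 117 119 116 114
 116 116 111 106  86  90 114 120 120 138 148 127 119 118 117 119 117 108]
188 [126 133 136 124 118 119 119 119 120 116 109 114 117 118 117 115 115 113
 114 114 110 103  86  91 113 138 144 145 145 144 147 144 127 116 119 118]
198 [142 144 144 144 144 143 144 145 144 138 126 128 137 138 135 136 136 136
 136 137 127 113  88  94 112 134 140 142 141 141 140 141 141 141 140 141]
208 [143 143 142 143 143 143 143 144 145 139 124 128 136 135 133 135 136 135
 136 135 127 109  87 101 117 134 143 145 143 143 142 143 143 143 142 143]
218 [ 92  97 100 107  98  96 117 133 137 132 125 128 134 133 133 134 135 135
 134 133 125 106  86 115 138 139 140 138 134 115  99 117 123 107  96  94]
[ 52  50  49  52  87 115 123 124  99  85  97 108 113 113 116 115 113 115
 115 115 115 115 114 116 114 115 114 132 136 138 138 135 136 136 136 136
 136 136 135 135 137 137 135 135 136 136 135 134 135 135 134 134 134 135
 134 132 135 134 136 128  90  56  55  89 102 100]
```

Request:
apply_moves(rot=[[0,0,0],[0,0,0],[0,0,0],[0,0,0],[0,0,0],[0,0,0],[0,0,0]], dp=[[3,-20,40],[6,-38,80],[6,-38,115],[6,-38,115],[6,-38,115],[6,-38,115],[6,-38,115]], hand=[35,35,35,35,35,35,35])

```text
time_s: 6.3
ee_pos: [0.5016, -0.2673, 0.1069]
ee_rot: [0.001, 0.068, 0.998, -0.0]
contact_force: [-0.6, -0.8, 0.1]
finger_gap: 0.368
gripper_force: 0.0
```

Run:
```python
from h import *
p,R=tool();print(p,R)
m=np.load("pics/w2.npy",allow_pickle=True).item()
C=onz(m,(247.7,198.7),.058);a=onz(m,(247.6,178),.058);b=onz(m,(247.6,218),.058)
print(C,np.degrees(np.arctan2(*(b-a)[1::-1])))
print("d tool mm",1e3*R.T@(np.array([.5025,C[1],.0675])-p))
```

```text
[ 0.50155422 -0.2673422   0.10693884] [[-9.90617686e-01  1.36646346e-01  2.09199918e-03]
 [ 1.36646024e-01  9.90619895e-01 -2.97071184e-04]
 [-2.11296970e-03 -8.42059988e-06 -9.99997768e-01]]
[ 0.50214823 -0.27162871  0.058     ] -10.140823892779517
d tool mm [-1.43930883 -4.11672914 39.44200008]
```

Request:
apply_moves(rot=[[0,0,0.04],[0,0,0.04],[0,0,0.04],[0,0,0.04],[0,0,0.04],[0,0,0.04],[0,0,0.04],[0,0,0.04],[0,0,0.04],[0,0,0.04],[0,0,0.04],[0,0,0.04],[0,0,0.04],[0,0,0.04]], dp=[[-1.5,-4,10],[-1.5,-4,20],[-1.5,-4,30],[-1.5,-4,38.5],[-1.5,-4,38.5],[-1.5,-4,38.5],[-1.5,-4,38.5],[-1.5,-4,38.5],[-1.5,-4,38.5],[-1.5,-4,38.5],[-1.5,-4,20],[-1.5,-4,0],[-1.5,-4,-20],[-1.5,-4,-20]], hand=[35,35,35,35,35,35,0,0,0,0,0,0,0,0], squeeze=50)

```text
time_s: 7.7
ee_pos: [0.5025, -0.2722, 0.1275]
ee_rot: [0.002, 0.089, 0.996, -0.0]
contact_force: [-0.1, 0.0, -1.7]
finger_gap: 0.141
gripper_force: 50.0
```

Run:
```python
from h import *
p,R=tool();print(p,R);s=env.state();print(s["joint_pos"])
# filler: zoom of top and scene at higher contrast
t=cv2.imread("pics/top0.png");sc=cv2.imread("pics/scene0.png")
a=cv2.resize(t[180:230,77:127],(400,400),interpolation=cv2.INTER_CUBIC)
b=cv2.resize(sc[270:320,380:430],(400,400),interpolation=cv2.INTER_CUBIC)
cv2.imwrite("pics/m4.png",np.hstack([a,b]))
```

```text
[ 0.50253278 -0.27221373  0.12751883] [[-9.84221340e-01  1.76916184e-01  3.00307912e-03]
 [ 1.76914643e-01  9.84225894e-01 -7.73350875e-04]
 [-3.09252652e-03 -2.29859763e-04 -9.99995192e-01]]
[-0.19422432  0.46890016  0.74730534  1.96959188 -0.41906352  0.85806937
  2.17191615]
```

View pics/m4.png

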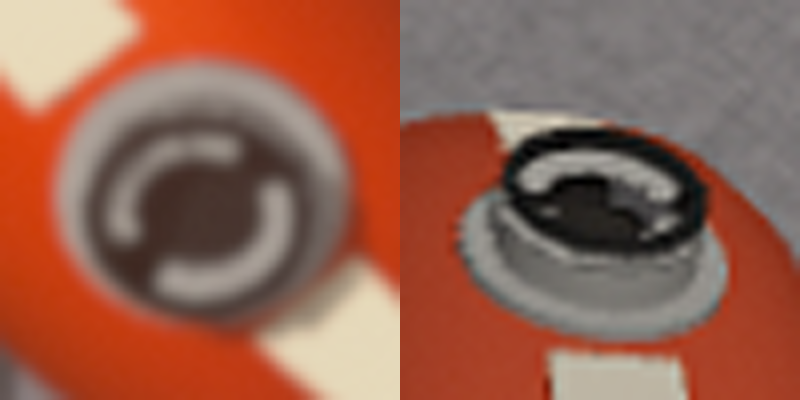

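The cap is held. The filler rim shows clearly: lip centre at about (102,207) in the top view, and slots at crop positions (258,160) and (135,260). Working out the approach next.

```bash
cat >> h.py <<'E'
def frame(a):
    tl=np.array([np.cos(a),np.sin(a),0]);up=np.array([0,0,1.]);c,s=np.cos(np.pi/6),np.sin(np.pi/6)
    fx=c*tl+s*up;fz=c*up-s*tl;fy=np.cross(fz,fx);return np.c_[fx,fy,fz]
def toolR(Fm): return np.c_[Fm[:,1],Fm[:,0],-Fm[:,2]]
def rel(p,R,pt,Rt): return np.round(Rn.from_matrix(R.T@Rt).as_rotvec(),3),np.round(1e3*R.T@(pt-p),1)
E
python3 - <<'E'
from h import *
mt=np.load("pics/top0.npy",allow_pickle=True).item();ms=np.load("pics/scene0.npy",allow_pickle=True).item()
A=onz(mt,(77+258/8,180+160/8),.252);B=onz(mt,(77+135/8,180+260/8),.252);d=B-A
print(A,B,np.degrees(np.arctan2(d[1],d[0])))
a=np.arctan2(d[1],d[0])-np.pi/2
# stripe direction check in the top view: tank stripe ends
print("a",np.degrees(a))
Fm=frame(a)
F1=onz(mt,(102.1,207.1),.252);print(F1)
F2=tri([(mt,(102.1-.0,207.1)),(ms,(405.75,293.7))]);print(F2)
p,R=tool();F=F1
Rt=toolR(Fm)
for off in[(0,-50,160),(0,-50,100)]:
    print(rel(p,R,F+Fm@np.array(off)/1e3,Rt), F+Fm@np.array(off)/1e3)
print(R.T@[0,0,1])
E
```

```text
[0.5304755  0.33920843 0.252     ] [0.50246431 0.37096003 0.252     ] 131.4186718997404
a 41.4186718997404
[0.51462044 0.35377711 0.252     ]
[0.51340553 0.35524935 0.25217923]
(array([-0.503, -0.172,  0.655]), array([ 108.5,  524.4, -263.5])) [0.48770661 0.26335783 0.39056406]
(array([-0.503, -0.172,  0.655]), array([  90.1,  548. , -211.5])) [0.51020348 0.28320452 0.33860254]
[-3.09252652e-03 -2.29859763e-04 -9.99995192e-01]
```

Request:
apply_moves(rot=[[0,0,0],[0,0,0],[0,0,0],[0,0,0],[-0.05,-0.02,0.06],[-0.1,-0.035,0.13],[-0.2,-0.07,0.26],[-0.3,-0.1,0.39],[-0.4,-0.14,0.52],[-0.5,-0.17,0.655],[-0.503,-0.172,0.655],[-0.503,-0.172,0.655],[-0.503,-0.172,0.655],[-0.503,-0.172,0.655],[-0.503,-0.172,0.655],[-0.503,-0.172,0.655],[-0.503,-0.172,0.655],[-0.503,-0.172,0.655],[-0.503,-0.172,0.655],[-0.503,-0.172,0.655]], dp=[[0,0,-45],[0,0,-90],[0,0,-135],[0,0,-180],[5,30,-220],[20,75,-250],[30,120,-265],[40,165,-265],[50,210,-265],[60,255,-265],[70,300,-265],[80,345,-265],[88,390,-265],[95,435,-265],[100,480,-265],[108,524,-263],[108,524,-263],[90,548,-212],[90,548,-212],[90,548,-212]], hand=[0,0,0,0,0,0,0,0,0,0,0,0,0,0,0,0,0,0,0,0])

```text
time_s: 9.7
ee_pos: [0.5093, 0.2833, 0.335]
ee_rot: [0.104, 0.398, 0.881, 0.234]
contact_force: [-0.1, 0.6, -1.2]
finger_gap: 0.141
gripper_force: 50.0
```

Run:
```python
from h import *
p,R=tool();print(p,R,env.state()["joint_pos"])
m,im=snap("wrist");np.save("pics/w3.npy",m,allow_pickle=True);cv2.imwrite("pics/w3.png",im)
print(proj(m,[[.5146,.3538,.252]]))
```

```text
[0.50929821 0.2833207  0.33501651] [[-0.6619407   0.65247469  0.36893263]
 [ 0.74954859  0.5739822   0.3297292 ]
 [ 0.00337919  0.49479411 -0.86900367]] [-0.6777658  -0.06563856  0.09988391  2.06707318 -0.11706027  0.63064091
  0.22276166]
[[285.93171021 169.07215297]]
```

View pics/w3.png

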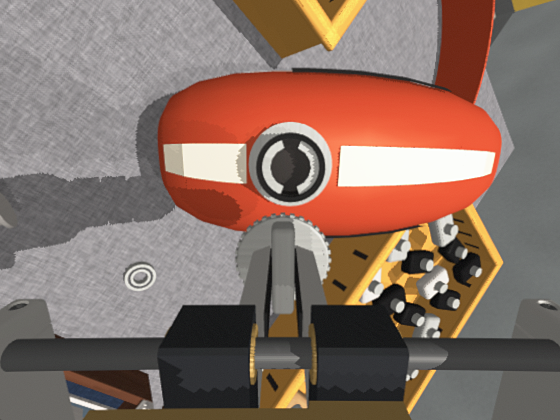

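Rim is at about (291,167) with slots vertical in the image; held cap at (283,257). Fitting both in the same picture.

```bash
cat > meas.py <<'E'
from h import *
m=np.load("pics/w3.npy",allow_pickle=True).item();im=cv2.imread("pics/w3.png")
g=cv2.cvtColor(im,cv2.COLOR_BGR2GRAY).astype(float);p,R=tool()
c0=np.array([291,167.])
# radial profile
for a in range(0,360,45):
    v=np.array([np.cos(np.radians(a)),np.sin(np.radians(a))]);print(a,[int(g[int(round(c0[1]+r*v[1])),int(round(c0[0]+r*v[0]))]) for r in range(8,50,2)])
# flange contour: radial outermost edge about (283,257)
c1=np.array([283,257.])
for a in list(range(150,400,25)):
    v=np.array([np.cos(np.radians(a)),np.sin(np.radians(a))]);print(a,[int(g[int(round(c1[1]+r*v[1])),int(round(c1[0]+r*v[0]))]) for r in range(30,60,2)])
for r in(225,235,245,280,300):print(r,g[r,262:302].astype(int))
print(g[210:230,283].astype(int),g[300:325,283].astype(int))
E
python3 meas.py
```

```text
0 [47, 46, 47, 45, 49, 40, 199, 193, 144, 142, 74, 41, 32, 177, 221, 221, 211, 156, 159, 103, 219]
45 [44, 43, 45, 46, 44, 76, 197, 221, 221, 157, 58, 38, 34, 112, 214, 199, 136, 132, 130, 128, 128]
90 [57, 47, 42, 44, 41, 43, 41, 44, 29, 20, 30, 34, 38, 53, 206, 196, 119, 120, 120, 109, 170]
135 [64, 62, 65, 64, 62, 58, 67, 216, 211, 213, 209, 74, 42, 38, 92, 143, 137, 92, 122, 112, 117]
180 [66, 66, 64, 63, 61, 62, 60, 225, 209, 208, 214, 62, 38, 39, 118, 128, 129, 123, 80, 174, 171]
225 [66, 67, 65, 65, 66, 63, 70, 223, 220, 220, 223, 110, 40, 41, 106, 132, 133, 130, 130, 83, 122]
270 [66, 53, 51, 52, 51, 48, 48, 48, 48, 50, 48, 41, 40, 63, 213, 221, 220, 220, 224, 136, 127]
315 [50, 48, 48, 47, 48, 40, 151, 197, 196, 174, 111, 38, 33, 98, 221, 223, 226, 229, 169, 146, 145]
150 [101, 99, 100, 102, 100, 100, 98, 130, 134, 157, 151, 157, 154, 159, 160]
175 [102, 102, 124, 123, 124, 125, 123, 125, 118, 131, 163, 167, 162, 159, 160]
200 [125, 127, 125, 125, 123, 123, 124, 118, 82, 137, 163, 160, 147, 157, 152]
225 [125, 123, 123, 124, 124, 125, 98, 86, 98, 101, 103, 103, 105, 103, 99]
[... 784 characters left out ...]
6 195 195]
245 [125 125 126 126 127 127 120 117 123 107 102 109 113 116 120 121 120 119
 120 121 123 123 121 123 123 124 125 124 124 121 116 111 118 145 150 152
 186 199 200 200]
280 [101 101 101 102  97  54  17  16  18  27  88 110 113 117 119 121 120 119
 119 120 120 122 121 120 121 122 121 123 119 119 118 110  65  21  20  16
  24  78  99 102]
300 [100 103  89  50  21  18  19  19  54 124 114 111 118 125 133 136 132 132
 132 134 133 136 135 134 135 136 136 136 133 135 134 117 120  89  37  19
  17  14  22  68]
[119 120 106  91 114 128 117 116 130 133 129 106  89  85  87  87  88  89
  93 103] [136 135 135 135 135 134 134 136 135 134 133 134 134 121  99  90  91  92
  92  91  93  92  92  90  91]
```

```bash
cat > m2.py <<'E'
from h import *
from scipy.optimize import least_squares
m=np.load("pics/w3.npy",allow_pickle=True).item();im=cv2.imread("pics/w3.png")
g=cv2.cvtColor(im,cv2.COLOR_BGR2GRAY).astype(np.float32)
import pickle,os
p,R=tool() if not os.path.exists("tool3.pkl") else pickle.load(open("tool3.pkl","rb"))
pickle.dump((p,R),open("tool3.pkl","wb"))
def T(uv,zt): # ray to tool plane z=zt, tool mm
    c,d=ray(m,uv);c=R.T@(c-p);d=R.T@d;return 1e3*(c+d*(zt/1e3-c[2])/d[2])
mt=np.load("pics/top0.npy",allow_pickle=True).item()
def edges(c,r0,r1,up,angs):
    out=[]
    for a in angs:
        v=np.array([np.cos(np.radians(a)),np.sin(np.radians(a))]);rr=np.arange(r0,r1,.25)
        q=(c[:,None]+v[:,None]*rr).astype(np.float32)
        s=cv2.remap(g,q[0:1].T.copy(),q[1:2].T.copy(),1)[:,0];i=np.argmax(s>up);out.append(c+v*rr[i])
    return np.array(out)
c0=np.array([290,167.])
def fit(E,zt):
    X=np.array([T(e,zt)[:2] for e in E]);r=least_squares(lambda q:np.hypot(*(X-q[:2]).T)-q[2],[0,0,20],loss="soft_l1").x;return r,np.std(np.hypot(*(X-r[:2]).T)-r[2])
A=[a for a in range(0,360,6)]
for zt in(97,100,103):
    print(zt,"hole",fit(edges(c0,14,30,95,[a for a in A if abs(a%180-90)>38]),zt),"seal",fit(edges(c0,29,42,80,A),zt-5))
print("centre",T(c0,100))
for z in(8,10,12):print("bar ends",T((282.5,228.7),z),T((282.7,313.5),z),T((282.5,245),z)[1])
# slot angle: lip ring sampled at r 25px
s=[g[int(round(c0[1]+r*np.sin(np.radians(a)))),int(round(c0[0]+r*np.cos(np.radians(a))))] for r in(25,) for a in range(0,360,3)]
print(np.array(s,int))
E
python3 m2.py; python3 -c "
from h import *
p,R=tool();print(p,R)"
```

```text
97 hole (array([51.17700244,  5.08849012, 16.20116128]), np.float64(0.16800182955500398)) seal (array([49.51686703,  5.82462108, 26.25092155]), np.float64(1.946200255367092))
100 hole (array([50.77298154,  5.15236491, 16.39621223]), np.float64(0.17002443493124847)) seal (array([49.08154826,  5.901995  , 26.5717632 ]), np.float64(1.9706448777033776))
103 hole (array([50.36896037,  5.21623953, 16.59126336]), np.float64(0.17204704113819627)) seal (array([48.64623019,  5.97940575, 26.89257891]), np.float64(1.995095411291341))
centre [ 50.98687441   4.97449269 100.        ]
bar ends [28.41102428 -0.95391285  8.        ] [-27.2323909   -0.87709082   8.        ] -0.9624043226624467
bar ends [27.70779764 -0.96310376 10.        ] [-28.63034152  -0.88532259  10.        ] -0.9717012540855845
bar ends [27.00457101 -0.97229467 12.        ] [-30.02829213  -0.89355436  12.        ] -0.9809981855087222
[144 148 141 138 168 173 139 136 161 190 135 133 191 207 190 197 191 217
 215 205 220 217 208 215 168  16  23  17  22  19  22  17  23  20  28  24
  51 174 221 217 218 214 211 212 215 214 211 212 214 211 209 214 215 217
 214 212 212 213 214 209 208 210 210 212 208 206 207 208 213 220 220 218
 219 218 220 221 222 221 221 220 220 220 220 224 171  48  46  46  48  48
  49  48  46  50  48  49  43 154 217 229 221 213 218 219 202 218 163 154
 156 154 150 230 164 173 167 149 171 140 148 139]
[0.50965729 0.28317663 0.33681979] [[-0.66160841  0.65179726  0.37072178]
 [ 0.74984292  0.57301449  0.33074158]
 [ 0.0031475   0.49680451 -0.86785677]]
```

```bash
python3 - <<'E'
import re
s=open("m2.py").read()
i=s.index("import pickle");j=s.index("def T(")
s=s[:i]+'''p=np.array([0.50929821,0.2833207,0.33501651]);R=np.array([[-0.6619407,0.65247469,0.36893263],[0.74954859,0.5739822,0.3297292],[0.00337919,0.49479411,-0.86900367]])
'''+s[j:]
s+='''
u=lambda a,r:c0+r*np.array([np.cos(np.radians(a)),np.sin(np.radians(a))])
d=T(u(271.5,27),98)-T(u(91.5,27),98);print("slot dir in tool deg",np.degrees(np.arctan2(d[1],d[0])))
H=fit(edges(c0,14,30,95,[a for a in A if abs(a%180-90)>38]),98)[0]
W=p+R@np.array([H[0],H[1],98])/1e3;print("world hole",W)
dw=R@d;print("world slot dir",np.degrees(np.arctan2(dw[1],dw[0])),dw)
mt=np.load("pics/top0.npy",allow_pickle=True).item();print("tri",tri([(m,c0),(mt,(102.1,207.1))]))
# cap centre
b=(T((282.5,228.7),10)+T((282.7,313.5),10))/2;print("cap centre tool",b)
a=np.radians(np.degrees(np.arctan2(dw[1],dw[0])));Fm=frame(a-np.pi/2);print("tool z vs -fz",R.T@-Fm[:,2])
'''
open("m2.py","w").write(s)
E
python3 m2.py | grep -v '^\['; python3 -c "
from h import *
p,R=tool();print(p,R)"
```

```text
97 hole (array([50.59574329,  6.40798009, 16.29777361]), np.float64(0.16875185524890826)) seal (array([48.92169966,  7.14321863, 26.4124005 ]), np.float64(1.9587538797425608))
100 hole (array([50.19039226,  6.47872948, 16.49285605]), np.float64(0.17077177281869482)) seal (array([48.48505329,  7.22754507, 26.73332887]), np.float64(1.9832087226805988))
103 hole (array([49.785041  ,  6.54947869, 16.68793866]), np.float64(0.1727916911855207)) seal (array([48.04840723,  7.31190909, 27.05423142]), np.float64(2.007669541109733))
centre [ 50.40608362   6.29742083 100.        ]
bar ends [27.55148231  0.11268202  8.        ] [-28.61858801   0.17493693   8.        ] 0.10137684572390987
bar ends [26.84731636  0.1079317  10.        ] [-30.01778168   0.17095693  10.        ] 0.09648664329777444
bar ends [26.14315041  0.10318139 12.        ] [-31.41697535   0.16697693  12.        ] 0.09159644087163889
 215 205 220 217 208 215 168  16  23  17  22  19  22  17  23  20  28  24
  51 174 221 217 218 214 211 212 215 214 211 212 214 211 209 214 215 217
 214 212 212 213 214 209 208 210 210 212 208 206 207 208 213 220 220 218
 219 218 220 221 222 221 221 220 220 220 220 224 171  48  46  46  48  48
  49  48  46  50  48  49  43 154 217 229 221 213 218 219 202 218 163 154
 156 154 150 230 164 173 167 149 171 140 148 139]
slot dir in tool deg 1.1485222914338964
world hole [0.5162481  0.35714846 0.25320697]
world slot dir 130.45019137281008 [-29.25398962  34.31237707   0.59958445]
tri [0.51517141 0.35541454 0.25281957]
cap centre tool [-1.58523266  0.13944432 10.        ]
tool z vs -fz [-0.01163646  0.00594868  0.9999146 ]
[0.50965729 0.28317663 0.33681979] [[-0.66160841  0.65179726  0.37072178]
 [ 0.74984292  0.57301449  0.33074158]
 [ 0.0031475   0.49680451 -0.86785677]]
```

```bash
cat > go.py <<'E'
from h import *
import sys
F=np.array([.5162,.3570,.2531]);Fm=frame(np.radians(40.45));Rt=toolR(Fm);C=np.array([-1.6,.1,30.4])/1e3
def report():
    p,R=tool();s=env.state()
    c=Fm.T@(p+R@C-F)*1e3;print("cap in filler mm",c.round(2),"rot err",Rn.from_matrix(Rt.T@R).as_rotvec().round(4))
    print("force fil",(Fm.T@s["contact_force"]).round(2),"tq",s["ft_torque"].round(2),"t",s["time_s"])
if __name__=="__main__":
    report();p,R=tool()
    for h in map(float,sys.argv[1:]):print(h,rel(p,R,F+Fm[:,2]*h/1e3-Rt@C,Rt))
E
python3 go.py 50 35 18
```

```text
cap in filler mm [ -3.92 -53.19  68.52] rot err [ 0.0037  0.0112 -0.0132]
force fil [-0.71  0.03  0.05] tq [-0.4   0.43 -0.01] t 9.75
50.0 (array([-0.004, -0.011,  0.013]), array([53.3,  4.6, 19.1]))
35.0 (array([-0.004, -0.011,  0.013]), array([53.1,  4.7, 34.1]))
18.0 (array([-0.004, -0.011,  0.013]), array([52.9,  4.7, 51.1]))
```

Request:
apply_moves(rot=[[0,0,0.013],[0,0,0.013],[0,0,0.013],[0,0,0.013],[0,0,0.013],[0,0,0.013],[0,0,0.013]], dp=[[25,2,0],[53,4.7,15],[53,4.7,34],[53,4.7,34],[53,4.7,34],[53,4.7,34],[53,4.7,34]], hand=[0,0,0,0,0,0,0])

```text
time_s: 10.45
ee_pos: [0.4909, 0.3368, 0.3117]
ee_rot: [0.104, 0.404, 0.878, 0.237]
contact_force: [-0.5, -0.6, -0.8]
finger_gap: 0.144
gripper_force: 50.0
```

```bash
python3 go.py 35 18 14
python3 - <<'E'
from h import *
from go import F,Fm
ms,im=snap("scene");cv2.imwrite("pics/s2.png",im);mt,t=snap("top")
a=cv2.resize(im[255:325,365:445],(400,350),interpolation=cv2.INTER_CUBIC)
mw,w=snap("wrist");b=cv2.resize(w[120:330,160:400],(400,350))
cv2.imwrite("pics/m5.png",np.hstack([a,b]));print(proj(mw,[F]),proj(ms,[F]))
E
```

```text
cap in filler mm [ 1.37 -0.3  36.51] rot err [0.0004 0.0106 0.0005]
force fil [-1.1  -0.18 -0.34] tq [-0.47  0.46  0.  ] t 10.45
35.0 (array([-0.   , -0.011, -0.   ]), array([ 0.6, -1.4,  1.5]))
18.0 (array([-0.   , -0.011, -0.   ]), array([ 0.4, -1.4, 18.5]))
14.0 (array([-0.   , -0.011, -0.   ]), array([ 0.4, -1.4, 22.5]))
[[281.26991813 239.40217134]] [[404.83957092 294.89452994]]
```

View pics/m5.png

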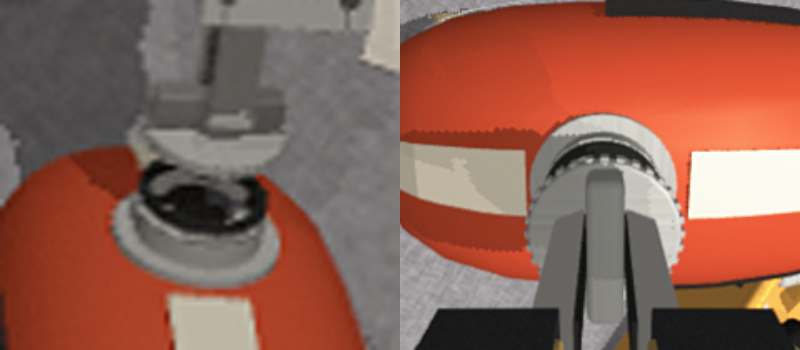

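The cap sits just above the filler and in line with it. Applying the small correction and lowering into the slots.

Request:
apply_moves(rot=[[0,-0.011,0],[0,-0.011,0],[0,-0.011,0],[0,-0.011,0],[0,-0.011,0],[0,-0.011,0],[0,-0.011,0],[0,-0.011,0],[0,-0.011,0]], dp=[[0.4,-1.4,4],[0.4,-1.4,8],[0.4,-1.4,12],[0.4,-1.4,15],[0.4,-1.4,18],[0.4,-1.4,20],[0.4,-1.4,22],[0.4,-1.4,24],[0.4,-1.4,24]], hand=[0,0,0,0,0,0,0,0,0])

```text
time_s: 11.5
ee_pos: [0.4983, 0.3448, 0.2888]
ee_rot: [0.108, 0.405, 0.877, 0.234]
contact_force: [-0.0, 0.5, -0.8]
finger_gap: 0.141
gripper_force: 50.0
```

```bash
python3 go.py 11 6
```

```text
cap in filler mm [-0.74  0.75 11.26] rot err [ 0.002   0.0001 -0.0005]
force fil [-0.12  0.41 -0.8 ] tq [-0.36  0.43  0.01] t 11.5
11.0 (array([-0.002, -0.   ,  0.   ]), array([-0.7,  0.7,  0.3]))
6.0 (array([-0.002, -0.   ,  0.   ]), array([-0.7,  0.7,  5.3]))
```

The lugs went through with no force. Pressing down on the seal.

Request:
apply_moves(rot=[[0,0,0],[0,0,0],[0,0,0],[0,0,0],[0,0,0],[0,0,0]], dp=[[-0.3,0.3,1],[-0.5,0.5,2.5],[-0.5,0.5,4],[-0.5,0.5,5],[-0.5,0.5,5],[-0.5,0.5,5]], hand=[0,0,0,0,0,0])

```text
time_s: 12.1
ee_pos: [0.5009, 0.3463, 0.285]
ee_rot: [0.108, 0.405, 0.877, 0.234]
contact_force: [-1.7, -1.5, 2.2]
finger_gap: 0.146
gripper_force: 50.0
```

```bash
python3 go.py 6
```

```text
cap in filler mm [-0.1   0.21  6.55] rot err [ 0.0017  0.     -0.0005]
force fil [-0.88 -0.02  3.07] tq [-0.45  0.46 -0.  ] t 12.1
6.0 (array([-0.002, -0.   ,  0.   ]), array([-0.2,  0.1,  0.6]))
```

Request:
apply_moves(rot=[[0,0,0],[0,0,0],[0,0,0],[0,0,0],[0,0,0]], dp=[[-0.2,0.1,1.5],[-0.2,0.1,3],[-0.2,0.1,3],[-0.2,0.1,3],[-0.2,0.1,3]], hand=[0,0,0,0,0])

```text
time_s: 12.6
ee_pos: [0.502, 0.3472, 0.2825]
ee_rot: [0.108, 0.405, 0.877, 0.234]
contact_force: [-7.5, -4.1, 7.5]
finger_gap: 0.146
gripper_force: 50.0
```

```bash
python3 go.py 6
```

```text
cap in filler mm [-0.1   0.19  3.68] rot err [ 0.0018  0.0003 -0.0005]
force fil [-3.54  1.76 10.68] tq [-0.65  1.12  0.1 ] t 12.6
6.0 (array([-0.002, -0.   ,  0.001]), array([-0.2,  0. , -2.3]))
```

Request:
apply_moves(rot=[[0,0,0.13],[0,0,0.26],[0,0,0.39],[0,0,0.52],[0,0,0.65],[0,0,0.78],[0,0,0.78],[0,0,0.78]], dp=[[0,0,0],[-0.1,0.1,0],[-0.1,0.3,0],[-0.2,0.4,0],[-0.3,0.6,0],[-0.4,0.8,0],[-0.4,0.8,0],[-0.4,0.8,0]], hand=[0,0,0,0,0,0,0,0])

```text
time_s: 13.4
ee_pos: [0.5033, 0.3476, 0.2835]
ee_rot: [0.011, 0.708, 0.657, 0.258]
contact_force: [-4.9, -3.0, 8.3]
finger_gap: 0.145
gripper_force: 50.0
```

```bash
python3 go.py 6; python3 -c "
from h import *
s=env.state();print(s['joint_pos'],s['gripper_force'],s['finger_gap'])"
```

```text
cap in filler mm [ 0.38 -0.06  3.92] rot err [ 4.0e-04 -1.0e-04  7.8e-01]
force fil [-0.74  0.95 10.07] tq [-0.47  0.42 -0.18] t 13.4
6.0 (array([-0.  ,  0.  , -0.78]), array([-0.8, -1.4, -2.1]))
[-7.50158775e-01  3.17625334e-02  4.01857110e-02  2.09351629e+00
  1.82764726e-03  4.93122430e-01 -7.85716477e-01] 50.01667678356171 0.14504479796092268
```

Request:
apply_moves(rot=[[0,0,0.13],[0,0,0.26],[0,0,0.39],[0,0,0.52],[0,0,0.65],[0,0,0.78],[0,0,0.81],[0,0,0.81],[0,0,0.81]], dp=[[0,0.2,0],[-0.1,0.3,0],[-0.1,0.5,0],[-0.2,0.7,0],[-0.3,0.9,0],[-0.4,1.1,0],[-0.4,1.1,0],[-0.4,1.1,0],[-0.4,1.1,0]], hand=[0,0,0,0,0,0,0,0,0])

```text
time_s: 14.3
ee_pos: [0.5044, 0.347, 0.2838]
ee_rot: [-0.092, 0.91, 0.325, 0.242]
contact_force: [-3.5, -3.2, 8.0]
finger_gap: 0.147
gripper_force: 50.0
```

```bash
python3 go.py 6
```

```text
cap in filler mm [0.37 0.   3.91] rot err [ 3.0000e-04 -3.0000e-04  1.5896e+00]
force fil [-0.15 -0.18  9.3 ] tq [-0.48  0.37 -0.1 ] t 14.3
6.0 (array([-0.  ,  0.  , -1.59]), array([-2.1, -1.5, -2.1]))
```

Request:
apply_moves(rot=[[0,0,0],[0,0,0],[0,0,0],[0,0,0]], dp=[[0,0,-1],[0,0,-2.5],[0,0,-2.5],[0,0,-2.5]], hand=[0,0,0,0])

```text
time_s: 14.7
ee_pos: [0.5035, 0.3463, 0.2856]
ee_rot: [-0.092, 0.91, 0.325, 0.242]
contact_force: [2.9, 1.0, 1.6]
finger_gap: 0.145
gripper_force: 50.0
```

```bash
python3 go.py 6
```

```text
cap in filler mm [ 0.22 -0.01  6.05] rot err [ 4.0000e-04 -5.0000e-04  1.5896e+00]
force fil [ 3.23 -1.09 -0.04] tq [-0.07 -0.48 -0.18] t 14.7
6.0 (array([-0.00e+00,  1.00e-03, -1.59e+00]), array([-2. , -1.5,  0.1]))
```

Axial force fell to zero after 2 mm of lift, so the lip is holding the cap. Letting go and backing off.

Request:
apply_moves(rot=[[0,0,0],[0,0,0],[0,0,0],[0,0,0],[0,0,0],[0,0,0],[0,0,0],[0,0,0],[0,0,0]], dp=[[0,0,0],[0,0,0],[0,0,0],[0,0,-10],[0,0,-30],[0,0,-60],[0,0,-90],[0,0,-90],[0,0,-90]], hand=[40,40,40,40,40,40,40,40,40])

```text
time_s: 15.6
ee_pos: [0.4688, 0.3167, 0.3642]
ee_rot: [-0.092, 0.909, 0.325, 0.242]
contact_force: [0.1, -1.1, -0.7]
finger_gap: 0.428
gripper_force: 0.0
```

Run:
```python
from h import *
from go import F,Fm,report
report()
mw,w=snap("wrist");ms,s=snap("scene")
b=cv2.resize(s[255:325,365:445],(342,300),interpolation=cv2.INTER_CUBIC);a=cv2.resize(w,(400,300))
cv2.imwrite("pics/m6.png",np.hstack([a,b]))
print(proj(mw,[F,F+Fm@[.03,0,.0285],F+Fm@[-.03,0,.0285]]),proj(ms,[F+Fm@[.029,0,.0285],F+Fm@[-.029,0,.0285]]))
```

```text
cap in filler mm [8.000e-02 3.000e-02 9.689e+01] rot err [2.0000e-04 0.0000e+00 1.5897e+00]
force fil [-0.9  -0.95 -0.25] tq [-0.37  0.5  -0.  ] t 15.6
[[283.25966768 216.48936511]
 [282.67783942 192.94522551]
 [283.96847672 256.70707919]] [[408.65025357 291.91067288]
 [404.83750091 277.22429126]]
```

View pics/m6.png

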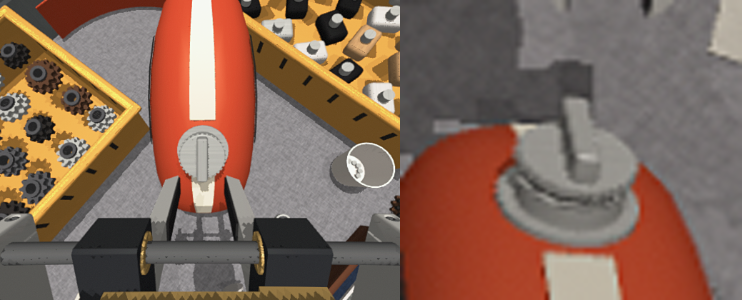

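The cap is seated flat on the filler with its bar along the tank stripe, bar centre at about (202,158) in the reduced wrist view, and the gripper is clear. Handing in.

```bash
python3 -c "
from cell import env
print(env.close_job())"
```

```text
the job is handed in; nothing more can be done
None
```

The bar cap is locked on the filler with its bar along the tank, and the gripper is clear of it. I handed the job in at about 16 s; no verdict came back. The screw cap and the other goods were not touched.

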